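Press the lid onto a sauce tub with the star-handled lid press

ROBOT

A 6-joint arm with a two-finger parallel gripper is mounted at the origin on the work surface. World frame = base frame: x ahead of the robot, y to its left, z up, the work surface at z = 0. Lengths are in mm, angles in rad, forces in N, time in s.
With the tool pointing down it reaches from about 350 to 975 mm from the base axis. Payload 7.1 kg.
Tool frame: the origin (TCP) lies between the finger pads; the fingertips stand 19 mm ahead of it and the grasp point (between the pads) is the TCP (ctrl.tcp_to_tips is the distance from the TCP to the fingertips, in mm); z points along the fingers, y is the line along which they close (so a half turn about z gives the same grasp; the last joint's range is limited). The gripper opens to 88 mm and grips with 3 to 60 N. Pads are 20 mm wide; open, the fingers measure 115 mm over their backs; the gripper's body (75 mm by 178 mm) begins 61 mm behind the grasp point.
Start: joints at [-1.321, 0.423, 1.63, -0, 1.089, -0.019], TCP at [166.003, -602.535, 241.675] pointing down, gripper open.
Joint ranges: [-3, 3], [-0.9, 2.11], [0.09, 2.58], [-1.31, 4.45], [0.11, 2.69], [-2.54, 2.54]. Speed limits (rad/s): [2.39, 2.39, 3.01, 3.14, 3.14, 3.14].

INTERFACE

Orientations are given as a rotation vector (axis times angle).
In Python, from workcell import status, optics, ctrl gives the robot as it stands. The module is installed in compiled form; this text tells all that it offers.
- The arm moves only by the shell command python3 -m inch 'ROWS'. ROWS is JSON, a list that holds one entry, the list of rows, each a list of 7 numbers: the shift along the tool's x, y, z in mm, then the turn, a rotation vector about the tool's x, y, z in rad, then the opening in per cent of the stroke, from 0 (shut) to 100 (fully open). A call has 1 to 20 rows; each row is the pose to reach, as a shift and turn from the pose commanded when the call began, along the tool's axes at that moment; what a row does not reach only later rows make up. A row lasts 1/10 s, in which the tool goes at most 50 mm and 8.59 degrees, less where a joint would pass 70% of its speed; a pose out of reach is approached as far as the arm can. A call with a gripper value outside its range is refused whole. The fingers move at their own pace and stop on an object; the grip force is fixed at half the most. Time passes only in rows, so rows that repeat a pose let the fingers close. It gives the time, the measured TCP pose, the force, the opening and the grip force at its end, in the units of the state.
- status.get_obs(): the state, without advancing time (a new reading comes with each control period).
- optics.get_image(name): name is "scene" or "top" or "wrist"; returns a dict with "frame" (420x560x3 uint8, red, green, blue), "fx", "fy", "cx", "cy" (pixels), "rvec" (rotation vector, rad) and "tvec" (3), from world to camera coordinates, as OpenCV has them; the wrist camera has in their place "hand_eye" (4x4, takes a point from camera to tool coordinates, whose origin is the TCP and whose axes are the flange's). Camera axes: x right, y down, z forward; pixel columns grow to the right and rows downward; lengths in mm; the calibration is good to about 2 mm. A picture is of the moment at which its call begins: read the wrist's pose just before it. There is no depth.
- ctrl.close_job(): hands the job in; it is judged then, once.
The state is a dict: "t": time; "qpos": joint angles; "qvel": joint speeds; "joint_torque": joint torques, N m; "ee_pos": TCP position; "orientation": TCP orientation; "ft_force": force on the tool from outside, world axes, zero at the start; "moment": the same for the moment, N m; "width": finger opening in mm; "grasp_force": force on a finger pad.
Only numpy, scipy, OpenCV 4.12 (cv2) and the standard library are available. Lean on these libraries where they do the work, as an engineer would, in place of code of your own. Each camera call takes 0.05 s, during which the arm holds its last target. There are 200 camera calls.

TASK

Push the lid press's tray in against its stop so the sauce tub stands under the pad, then wind the four-spoked star handle clockwise, pushing one spoke after another, until the lid is fully home on the tub and you feel the handle stiffen firmly against it; stop there, without crushing the tub or forcing anything. Then wind the star back until it is within a quarter turn of its upper stop, leaving the tray in, the lid home and the things standing around undisturbed.

Things in the scene. Friction and masses are not known exactly. Their poses are not given: they have to be found in the camera images.
- press: The fixed press frame; origin on the counter under the star's axis. x runs across it, y the way the tray slides in, z up. Grey base 210 x 160 x 30 mm; two steel columns at x = +-90 mm; grey crosshead 220 x 45 mm (long side along x), its nuts reaching up to z = 223 mm, 42 mm below the spokes' axes. Two steel rails for the tray run out to y = -280 mm.
- hub (a point): Centre of the star handle, on its upright axis at the height of the spokes, 265 mm above the counter; axes as press, it does not turn. The star's hub has a radius of 22 mm and reaches 23 mm above the spokes. Four level round steel spokes, 12 mm thick, 90 degrees apart, each ending in a black ball of 22 mm centred 102 mm from the axis. The space between the spokes is open.
- spoke_end (a point): Centre of the black ball on one of the four spokes; turns with the star. It lies at angle minus the value of star, counterclockwise from the x axis of press.
- star (a joint): Turn of the star, rad, growing clockwise seen from above, 0 at its upper stop; lowers the pad 10 mm per rad. Friction 0.15 N m: stays where left unless the pad is loaded. With the tray in, the pad meets the lid between 1.0 and 2.2 rad: tubs differ in height by up to 12 mm, to be felt. Pressing the lid takes 7 N on a spoke at 80 mm (2 to 6 N when paused); it is home 1.0 rad after it starts to move.
- pad: Round rubber-faced pad, 64 mm diameter, under the crosshead; origin at the centre of its face. The lid moves under about 40 N; once home, the pad's spring gives 35 N per mm (4 N per 0.1 rad on a spoke at 80 mm). To seat, the lid needs over 50 N after it is home; above 120 N (about 16 N on a spoke at 80 mm) the tub is crushed. Winding until 9 to 11 N on the spoke is right.
- tray (a joint): How far the tray is pushed in, m: 0 fully drawn out, 0.110 at its stop with the tub under the pad; starts partly out. Slides along y of press with about 3 N of friction and stays where left.
- tray_knob (a point): Middle of the black upright knob at the outer end of the aluminium tray: 26 mm diameter, 34 mm tall, 81 mm above the counter (its foot 64, its top 98 mm); under it a 16 mm thick neck down to the tray plate, whose top is 52 mm above the counter. The plate is 100 mm wide and reaches 20 mm beyond the knob. The knob's centre is 190 mm behind the tub's centre.
- lid (a joint): How far the white lid (98 mm diameter, on the steel tub of 90 mm) has been pressed down, m: 0 as loosely set on, 0.010 fully home. It stays where it is pressed.
- squeeze: White plastic bottle, 56 mm diameter, 170 mm tall, loose, standing behind the press; origin at the centre of its underside. Leave alone.
- shaker: Glass jar with steel cap, 56 mm diameter, 85 mm tall, loose, beside the press on the robot's side; origin at the centre of its underside. Leave alone.
- spare_lid: Another white lid, 98 mm diameter, 22 mm tall, loose, lying upside down beside the tray; origin at the centre of its underside. Leave alone.

How it is judged:
By the outcome, as a careful person would: the job done as asked, in the order asked, and still so for the second after the job is handed in, with the robot touching nothing.
It also fails if it takes over 72 s, if anything falls off the work surface, if the arm or the gripper's body presses on something with over 40 N, if the wrist force passes 120 N, or if a joint passes its speed limit or range.

## Working session

There is one attempt and no reset: what is moved stays moved. The work goes in short steps, Python scripts to look and compute and a shell command to move; the robot and the scene stay as the last step left them, time stands still between calls to the robot, and variables do not carry over. Pictures are saved under pics/ and viewed, at most 10 in all, crops included, and the job is handed in when it is done.

```bash
mkdir -p pics; cat > h.py <<'E'
import numpy as np,cv2
from workcell import status,optics,ctrl
def cam(n):
    d=optics.get_image(n);cv2.imwrite
    return d
E
python3 - <<'E'
from h import *
import pickle
for n in("scene","top"):
    d=cam(n);pickle.dump(d,open(n+".pkl","wb"));cv2.imwrite(f"pics/{n}0.png",cv2.resize(d["frame"][:,:,::-1],(800,600),interpolation=cv2.INTER_CUBIC))
    print(n,d["fx"],d["cx"],d["cy"],d["rvec"],d["tvec"])
o=status.get_obs();print(o["t"],o["ee_pos"],o["orientation"],o["ft_force"])
E
```

```text
scene 414.6059285474279 276.457822066965 202.6763913580576 [ 0.88366414  2.52405018 -1.05927163] [ 422.06092554 -162.1731667  1219.2414133 ]
top 479.2137590084938 279.6094931328279 211.10425014061187 [ 2.17827602 -2.2184787   0.06892233] [  41.18419062  555.53852225 1010.54277343]
0.1 [ 165.90204635 -602.07060486  240.96806958] [-3.11184770e+00 -4.20745184e-01  2.52694668e-04] [0.6277061  0.62875787 0.06677921]
```

View pics/top0.png

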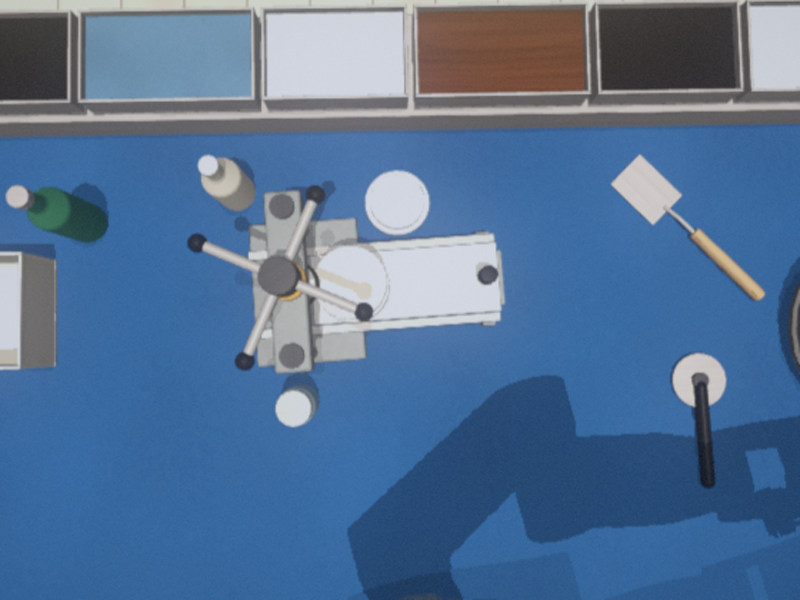

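View pics/scene0.png

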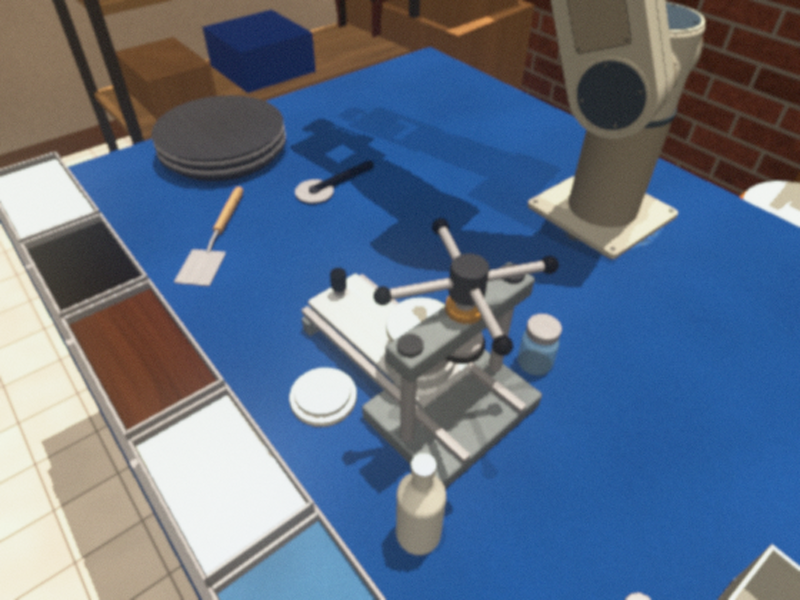

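The top view shows the balls at (197,243), (316,194), (364,312), (245,361), hub at (279,276) and knob at (488,274). In the scene view the balls are at (440,226), (551,264), (383,296), (503,344) and the knob at (338,277).

```bash
cat >> h.py <<'E'
import pickle
def back(d,uv,z,s=1/1.428571):
    u,v=np.array(uv)*s; R=cv2.Rodrigues(np.array(d["rvec"]))[0];t=np.array(d["tvec"])
    r=R.T@np.array([(u-d["cx"])/d["fx"],(v-d["cy"])/d["fy"],1]);c=-R.T@t
    return (c+r*(z-c[2])/r[2])
E
python3 - <<'E'
from h import *
np.set_printoptions(precision=1,suppress=True)
T=pickle.load(open("top.pkl","rb"));S=pickle.load(open("scene.pkl","rb"))
for nm,d,b,k,kz in(("top",T,[(197,243),(316,194),(364,312),(245,361)],(488,274),96),("scene",S,[(503,344),(383,296),(440,226),(551,264)],(338,277),83)):
    P=np.array([back(d,x,265) for x in b]);c=P.mean(0);print(nm,"hub",c,"knob",back(d,k,kz))
    for p in P: print(p[:2],np.linalg.norm((p-c)[:2]),np.degrees(np.arctan2(*(p-c)[1::-1])))
for n,uv,z in(("nutA",(282,206),223),("nutB",(291,356),223),("shaker top",(295,408),85),("spare",(397,202),22),("bottle top",(209,165),170),("trayend1",(500,235),52),("trayend2",(500,322),52),("lid",(352,284),125)): print(n,back(T,uv,z))
E
```

```text
top hub [572.8 167.5 265. ] knob [587.8 -91.4  96. ]
[613.4 261.7] 102.61334141692906 66.70959943015936
[667.3 126.2] 103.0470215391748 -23.58159331961884
[531.7  73.6] 102.4395567583238 -113.6929719181777
[479.  208.2] 102.3265259923389 156.51508046166802
scene hub [570.6 169.2 265. ] knob [583.8 -93.9  83. ]
[610.9 261.8] 100.9795026504265 66.4997367847334
[665.  129.4] 102.43943300801203 -22.8635143307125
[530.8  75. ] 102.2397183688614 -112.92076092713012
[475.8 210.5] 103.46723041989134 156.43518910758868
nutA [662.4 171.8 223. ]
nutB [482.7 162.8 223. ]
shaker top [407.8 178.7  85. ]
spare [705.3  32.   22. ]
bottle top [727.5 273.2 170. ]
trayend1 [ 648.4 -116.5   52. ]
trayend2 [ 522.1 -113.1   52. ]
lid [575.   95.1 125. ]
```

```bash
cat >> h.py <<'E'
from scipy.spatial.transform import Rotation as Rn
HUB=np.array([571.7,168.3,265.]);A=np.radians(2.9)
PX=np.array([np.cos(A),np.sin(A),0]);PY=np.array([-np.sin(A),np.cos(A),0])
def w(p): return HUB*[1,1,0]+PX*p[0]+PY*p[1]+np.array([0,0,p[2]])
def goal(p): # press coords -> tool shift & turn
    o=status.get_obs();R=Rn.from_rotvec(o["orientation"])
    G=Rn.from_matrix(np.c_[PY,PX,[0,0,-1]])
    return np.round(R.inv().apply(w(p)-o["ee_pos"]),1),np.round((R.inv()*G).as_rotvec(),3)
def rep():
    o=status.get_obs();d=o["ee_pos"]-HUB*[1,1,0];f=o["ft_force"];m=o["moment"]
    print("t",round(o["t"],2),"press",np.round([d@PX,d@PY,d[2]],1),"F",np.round([f@PX,f@PY,f[2]],1),"M",np.round(m,2),"Tz hub",round(m[2]+(d[0]*f[1]-d[1]*f[0])/1000,3),"rF",round((d[0]*f[1]-d[1]*f[0])/1000,3),"q6",round(o["qpos"][5],2),"w",round(o["width"]))
E
python3 - <<'E'
from h import *
print(w([0,-310,0]))
print(goal([0,-310,150]),goal([0,-310,91]));rep()
E
```

```text
[ 587.38381142 -141.30300073    0.        ]
(array([ 528.7, -332.2,   91.5]), array([-1.000e-03, -1.000e-03, -1.353e+00])) (array([ 528.7, -332.1,  150.5]), array([-1.000e-03, -1.000e-03, -1.353e+00]))
t 0.1 press [-444.3 -748.9  241. ] F [0.7 0.6 0.1] M [ 0.03  0.01 -0.02] Tz hub 0.205 rF 0.228 q6 -0.02 w 88
```

```bash
python3 -m inch '[[[100,-63,0,0,0,-0.27,0],[200,-126,0,0,0,-0.54,0],[300,-188,0,0,0,-0.81,0],[400,-251,0,0,0,-1.08,0],[529,-332,20,0,0,-1.353,0],[529,-332,20,0,0,-1.353,0],[529,-332,20,0,0,-1.353,0],[529,-332,20,0,0,-1.353,0],[529,-332,20,0,0,-1.353,0],[529,-332,20,0,0,-1.353,0],[529,-332,20,0,0,-1.353,0],[529,-332,60,0,0,-1.353,0],[529,-332,100,0,0,-1.353,0],[529,-332,100,0,0,-1.353,0]]]'; python3 - <<'E'
from h import *
rep();print(goal([0,-310,91]))
d=cam("top");cv2.imwrite("pics/t1.png",cv2.resize(d["frame"][:,:,::-1],(800,600)))
E
```

```text
t: 1.5
ee_pos: [586.9, -139.3, 137.8]
orientation: [-2.157, -2.277, 0.004]
ft_force: [-1.2, -0.4, -0.6]
width: 0.2
grasp_force: 0.0
t 1.5 press [  -0.4 -308.   137.8] F [-1.2 -0.3 -0.6] M [-0.06 -0.05 -0.03] Tz hub -0.397 rF -0.371 q6 -0.31 w 0
(array([-2.1,  0.6, 46.8]), array([-0.005, -0.002,  0.003]))
```

View pics/t1.png

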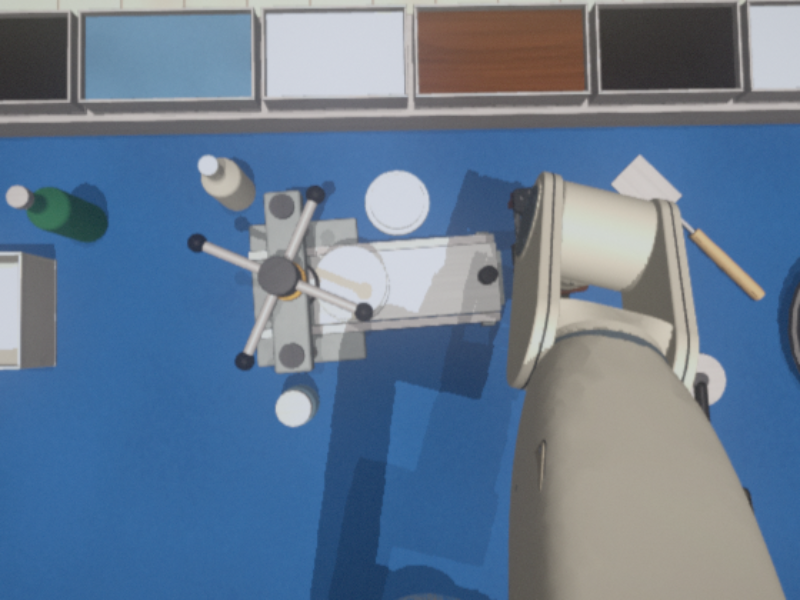

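The tool stands behind the knob (488,274), still high, and everything else is undisturbed. Next I lower it and push.

```bash
python3 -m inch '[[[0,0,25,0,0,0,0],[0,0,47,0,0,0,0],[0,0,47,0,0,0,0],[10,0,47,0,0,0,0],[18,0,47,0,0,0,0],[24,0,47,0,0,0,0],[30,0,47,0,0,0,0],[36,0,47,0,0,0,0],[42,0,47,0,0,0,0],[48,0,47,0,0,0,0],[54,0,47,0,0,0,0],[60,0,47,0,0,0,0],[66,0,47,0,0,0,0],[72,0,47,0,0,0,0],[78,0,47,0,0,0,0],[82,0,47,0,0,0,0],[84,0,47,0,0,0,0],[85,0,47,0,0,0,0],[86,0,47,0,0,0,0],[86,0,47,0,0,0,0]]]'; python3 -c "
from h import *
rep()"
python3 -m inch '[[[2,0,0,0,0,0,0],[4,0,0,0,0,0,0],[6,0,0,0,0,0,0],[6,0,0,0,0,0,0]]]'; python3 -c "
from h import *
rep()"
```

```text
t: 3.55
ee_pos: [583.3, -56.0, 94.6]
orientation: [-2.164, -2.277, 0.0]
ft_force: [0.9, -1.4, 1.1]
width: 0.3
grasp_force: 0.8
t 3.55 press [ 2.000e-01 -2.246e+02  9.460e+01] F [ 0.9 -1.4  1.1] M [-0.23 -0.32 -0.04] Tz hub 0.147 rF 0.191 q6 -0.17 w 0
t: 3.95
ee_pos: [582.9, -49.7, 94.5]
orientation: [-2.164, -2.277, 0.0]
ft_force: [1.4, -1.6, 0.5]
width: 0.3
grasp_force: 0.6
t 3.95 press [ 2.000e-01 -2.183e+02  9.450e+01] F [ 1.3 -1.7  0.5] M [-0.21 -0.22  0.  ] Tz hub 0.289 rF 0.286 q6 -0.16 w 0
```

```bash
for i in 1; do python3 -m inch '[[[1,0,0,0,0,0,0],[2,0,0,0,0,0,0],[3,0,0,0,0,0,0],[3,0,0,0,0,0,0]]]'; python3 -m inch '[[[1,0,0,0,0,0,0],[2,0,0,0,0,0,0],[2,0,0,0,0,0,0]]]';python3 -m inch '[[[1,0,0,0,0,0,0],[2,0,0,0,0,0,0],[2,0,0,0,0,0,0]]]'; done; python3 -c "
from h import *
rep()"
```

```text
t: 4.35
ee_pos: [582.8, -46.9, 94.6]
orientation: [-2.164, -2.277, 0.0]
ft_force: [0.3, -2.1, -0.1]
width: 0.2
grasp_force: 1.0
t: 4.65
ee_pos: [582.7, -45.7, 94.6]
orientation: [2.163, 2.277, -0.002]
ft_force: [0.3, -6.6, -0.0]
width: 0.7
grasp_force: 3.5
t: 4.95
ee_pos: [582.8, -45.5, 94.7]
orientation: [2.161, 2.277, -0.004]
ft_force: [0.6, -16.6, -0.2]
width: 0.4
grasp_force: 8.2
t 4.95 press [ 2.00e-01 -2.14e+02  9.47e+01] F [ -0.2 -16.6  -0.2] M [-2.87 -0.05 -0.03] Tz hub -0.088 rF -0.054 q6 -0.15 w 0
```

Tray is against its stop: 16 N at the predicted place (-214). Back off, rise, and move to above the star's sector.

```bash
python3 -m inch '[[[-15,0,0,0,0,0,0],[-30,0,0,0,0,0,0],[-30,0,-40,0,0,0,0],[-30,0,-90,0,0,0,0],[-30,0,-140,0,0,0,0],[-30,0,-190,0,0,0,0],[-30,0,-240,0,0,0,0],[-30,0,-240,0,0,0,0],[10,10,-240,0,0,0,0],[50,24,-240,0,0,0,0],[90,38,-240,0,0,0,0],[130,50,-240,0,0,0,0],[170,62,-240,0,0,0,0],[210,70,-240,0,0,0,0],[231,70,-240,0,0,0,0],[231,70,-240,0,0,0,0],[231,70,-240,0,0,0,0]]]'; python3 - <<'E'
from h import *
rep();print(goal([68,20,261]))
d=cam("top");pickle.dump(d,open("t2.pkl","wb"));s=cam("scene")
im=np.hstack([cv2.resize(x["frame"][60:360,60:460][:,:,::-1],(400,300)) for x in(d,s)])
cv2.imwrite("pics/t2.png",im)
E
```

```text
t: 6.65
ee_pos: [640.6, 190.8, 333.7]
orientation: [-2.163, -2.278, 0.002]
ft_force: [0.3, -0.9, -0.4]
width: 0.8
grasp_force: 0.0
t 6.65 press [ 69.9  19.  333.7] F [ 0.3 -0.9 -0.4] M [-0.1  -0.08 -0.03] Tz hub -0.099 rF -0.071 q6 0.22 w 1
(array([ 1. , -1.8, 72.7]), array([-0.002,  0.   ,  0.001]))
```

View pics/t2.png

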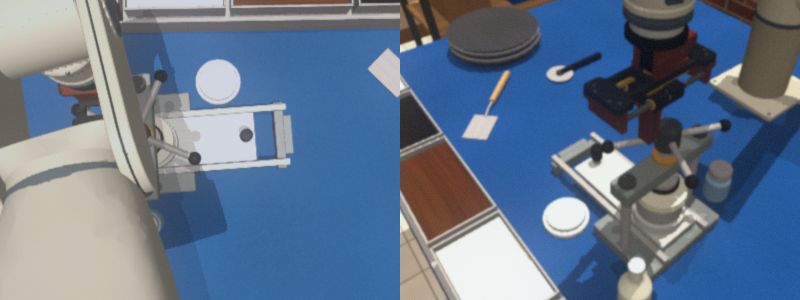

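The tray is in, with the tub under the pad; the knob sits at (247,134) in the left half. The gripper is above the star. Now I work out the winding path.

```bash
cat >> h.py <<'E'
def centre(th,r=72,cw=1):
    u=np.array([np.cos(th),np.sin(th)]);n=cw*np.array([u[1],-u[0]])
    h=13.5*abs(n[0])+10*abs(n[1])+6
    return r*u-h*n
E
python3 - <<'E'
from h import *
S=pickle.load(open("scene.pkl","rb"));p=cv2.projectPoints(np.array([[640.6,190.8,315.]]),np.array(S["rvec"]),np.array(S["tvec"]),np.array([[S["fx"],0,S["cx"]],[0,S["fy"],S["cy"]],[0,0,1.]]),None)[0].ravel()
print("tip in composite",400+p[0]-60,p[1]-60)
for s in np.arange(.4,3.7,.1): c=centre(-s);print(round(s,1),"tool x,y rel hub",np.round(c[::-1]).astype(int))
E
```

```text
tip in composite 647.06190501067 138.91599904080005
0.4 tool x,y rel hub [-9 74]
0.5 tool x,y rel hub [-16  73]
0.6 tool x,y rel hub [-23  72]
0.7 tool x,y rel hub [-29  69]
0.8 tool x,y rel hub [-36  66]
0.9 tool x,y rel hub [-42  63]
1.0 tool x,y rel hub [-48  58]
1.1 tool x,y rel hub [-54  53]
1.2 tool x,y rel hub [-59  47]
1.3 tool x,y rel hub [-64  40]
1.4 tool x,y rel hub [-67  33]
1.5 tool x,y rel hub [-70  25]
1.6 tool x,y rel hub [-73  18]
1.7 tool x,y rel hub [-74  11]
1.8 tool x,y rel hub [-75   5]
1.9 tool x,y rel hub [-75  -2]
2.0 tool x,y rel hub [-75 -10]
2.1 tool x,y rel hub [-74 -17]
2.2 tool x,y rel hub [-72 -24]
2.3 tool x,y rel hub [-69 -31]
2.4 tool x,y rel hub [-65 -38]
2.5 tool x,y rel hub [-61 -44]
2.6 tool x,y rel hub [-56 -51]
2.7 tool x,y rel hub [-50 -56]
2.8 tool x,y rel hub [-43 -61]
2.9 tool x,y rel hub [-36 -65]
3.0 tool x,y rel hub [-28 -69]
3.1 tool x,y rel hub [-20 -71]
3.2 tool x,y rel hub [-13 -73]
3.3 tool x,y rel hub [ -6 -74]
3.4 tool x,y rel hub [  0 -74]
3.5 tool x,y rel hub [  6 -74]
3.6 tool x,y rel hub [ 13 -74]
```

```bash
python3 -m inch '[[[0,0,40,0,0,0,0],[0,0,73,0,0,0,0],[0,0,73,0,0,0,0],[-10,3,73,0,0,0,0],[-20,4,73,0,0,0,0],[-28,4,73,0,0,0,0],[-35,3,73,0,0,0,0],[-42,2,73,0,0,0,0],[-48,-1,73,0,0,0,0],[-55,-4,73,0,0,0,0],[-61,-7,73,0,0,0,0],[-67,-12,73,0,0,0,0],[-67,-12,73,0,0,0,0]]]'; python3 -c "
from h import *
rep()"
```

```text
t: 8.05
ee_pos: [631.6, 122.6, 261.5]
orientation: [-2.165, -2.277, 0.002]
ft_force: [0.4, -0.1, -0.5]
width: 0.4
grasp_force: 0.0
t 8.05 press [ 57.5 -48.7 261.5] F [ 0.4 -0.1 -0.5] M [-0.08 -0.05 -0.01] Tz hub -0.001 rF 0.013 q6 0.12 w 0
```

```bash
R='from h import *;rep()'; python3 -m inch '[[[-6,-5,0,0,0,0,0],[-11,-11,0,0,0,0,0],[-14,-15,0,0,0,0,0]]]' >/dev/null; python3 -c "$R"; python3 -m inch '[[[-2,-3,0,0,0,0,0],[-4,-7,0,0,0,0,0],[-5,-10,0,0,0,0,0]]]'>/dev/null; python3 -c "$R
d=cam('scene');cv2.imwrite('pics/s3.png',cv2.resize(d['frame'][140:320,220:420][:,:,::-1],(667,600)))"
```

```text
t 8.35 press [ 42.7 -62.1 261.6] F [1.  1.8 1.1] M [ 0.21 -0.21  0.04] Tz hub 0.184 rF 0.143 q6 0.1 w 0
t 8.65 press [ 33.1 -66.9 261.7] F [1.5 0.8 0.8] M [ 0.18 -0.25 -0.03] Tz hub 0.094 rF 0.124 q6 0.1 w 0
```

View pics/s3.png

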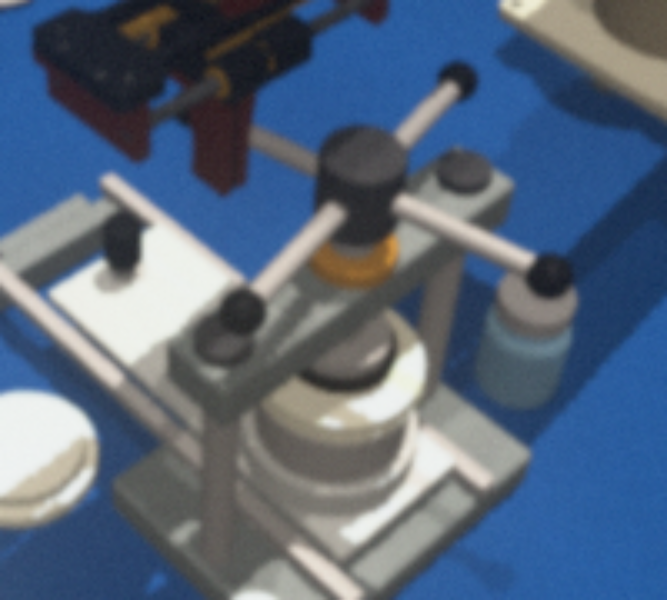

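The star turns with the finger: its spokes are now about in line with the crosshead, with balls at (243,310) and (458,80) in the crop, and the pad is just above the lid. Next I continue winding while feeling the force.

```bash
R='from h import *;rep()'; python3 -m inch '[[[-3,-8,0,0,0,0,0],[-6,-15,0,0,0,0,0]]]' >/dev/null; python3 -c "$R"; python3 -m inch '[[[-1,-7,0,0,0,0,0],[-2,-13,0,0,0,0,0]]]'>/dev/null; python3 -c "$R"; python3 -m inch '[[[0,-7,0,0,0,0,0],[0,-15,0,0,0,0,0]]]'>/dev/null; python3 -c "$R"
```

```text
t 8.9 press [ 17.8 -72.8 261.6] F [0.3 1.5 0.2] M [ 0.13 -0.35  0.03] Tz hub 0.078 rF 0.045 q6 0.09 w 0
t 9.1 press [  4.7 -74.9 261.7] F [ 2.2  1.7 -0.3] M [ 0.18 -0.42 -0.02] Tz hub 0.145 rF 0.169 q6 0.09 w 1
t 9.3 press [-10.  -74.7 261.8] F [4.2 1.5 0.3] M [ 0.25 -0.75 -0.03] Tz hub 0.273 rF 0.299 q6 0.09 w 0
```

```bash
R='from h import *;rep()'; python3 -m inch '[[[1,-7,0,0,0,0,0],[1,-7,0,0,0,0,0]]]' >/dev/null; python3 -c "$R"; python3 -m inch '[[[2,-7,0,0,0,0,0],[2,-7,0,0,0,0,0]]]'>/dev/null; python3 -c "$R"; python3 -m inch '[[[3,-7,0,0,0,0,0],[3,-7,0,0,0,0,0]]]'>/dev/null; python3 -c "$R"; python3 -m inch '[[[4,-7,0,0,0,0,0],[4,-7,0,0,0,0,0]]]'>/dev/null; python3 -c "$R"
```

```text
t 9.5 press [-16.9 -73.8 262. ] F [ 3.6 -0.9 -0.5] M [-0.1  -0.66 -0.03] Tz hub 0.25 rF 0.282 q6 0.09 w 1
t 9.7 press [-23.3 -71.8 262.1] F [ 4.7 -0.4 -0.2] M [-0.14 -0.87 -0.03] Tz hub 0.312 rF 0.344 q6 0.1 w 0
t 9.9 press [-30.2 -68.8 262.1] F [ 5.6 -0.7 -0.4] M [-0.18 -0.88 -0.09] Tz hub 0.318 rF 0.404 q6 0.11 w 0
t 10.1 press [-37.1 -64.8 262.3] F [ 4.9 -0.8  0.5] M [-0.19 -0.87 -0.04] Tz hub 0.307 rF 0.349 q6 0.11 w 0
```

```bash
R='from h import *;rep()'; python3 -m inch '[[[4,-6,0,0,0,0,0],[9,-13,0,0,0,0,0]]]' >/dev/null; python3 -c "$R"; python3 -m inch '[[[6,-5,0,0,0,0,0],[6,-5,0,0,0,0,0]]]'>/dev/null; python3 -c "$R"; python3 -m inch '[[[7,-5,0,0,0,0,0],[7,-5,0,0,0,0,0]]]'>/dev/null; python3 -c "$R";python3 -m inch '[[[4,-2,0,0,0,0,0],[4,-2,0,0,0,0,0]]]'>/dev/null; python3 -c "$R"
```

```text
t 10.3 press [-49.  -56.2 262.4] F [ 9.1 -2.9 -0.8] M [-0.37 -1.37 -0.02] Tz hub 0.635 rF 0.652 q6 0.13 w 1
t 10.5 press [-55.4 -49.8 262.2] F [ 4.1 -2.3  1.1] M [-0.3  -0.63 -0.05] Tz hub 0.286 rF 0.335 q6 0.15 w 1
t 10.7 press [-60.5 -42.9 262.2] F [ 2.6 -2.6  0.6] M [-0.41 -0.72 -0.02] Tz hub 0.25 rF 0.272 q6 0.16 w 0
t 10.9 press [-62.2 -39.2 262.2] F [ 4.9 -2.7  0.9] M [-0.53 -0.84 -0.02] Tz hub 0.339 rF 0.359 q6 0.17 w 0
```

```bash
R='from h import *;rep()'; python3 -m inch '[[[4,-2,0,0,0,0,0],[4,-2,0,0,0,0,0]]]' >/dev/null; python3 -c "$R"; python3 -m inch '[[[4,-2,0,0,0,0,0],[4,-2,0,0,0,0,0]]]'>/dev/null; python3 -c "$R"; python3 -m inch '[[[4,-2,0,0,0,0,0],[4,-2,0,0,0,0,0]]]'>/dev/null; python3 -c "$R"
```

```text
t 11.1 press [-64.1 -35.3 262.2] F [ 4.5 -3.1  0.4] M [-0.56 -0.91 -0.02] Tz hub 0.338 rF 0.356 q6 0.18 w 0
t 11.3 press [-66.2 -31.3 262.1] F [ 4.1 -4.2  0.3] M [-0.63 -0.73 -0.04] Tz hub 0.364 rF 0.409 q6 0.19 w 0
t 11.5 press [-68.3 -27.4 262.1] F [ 4.1 -4.6  0.6] M [-0.57 -0.72  0.01] Tz hub 0.434 rF 0.427 q6 0.19 w 0
```

```bash
R='from h import *;rep()'; python3 -m inch '[[[4,-1,0,0,0,0,0],[4,-1,0,0,0,0,0]]]' >/dev/null; python3 -c "$R"
```

```text
t 11.7 press [-69.3 -23.5 262.1] F [ 3.1 -4.1  1.5] M [-0.66 -0.67 -0.04] Tz hub 0.322 rF 0.36 q6 0.2 w 0
```

```bash
R='from h import *;rep()'; python3 -m inch '[[[4,-1,0,0,0,0,0],[4,-1,0,0,0,0,0]]]' >/dev/null; python3 -c "$R"
```

```text
t 11.9 press [-70.2 -19.7 262. ] F [ 4.8 -4.6  0.5] M [-0.81 -0.83  0.01] Tz hub 0.424 rF 0.418 q6 0.21 w 0
```

```bash
R='from h import *;rep()'; python3 -m inch '[[[4,-1,0,0,0,0,0],[4,-1,0,0,0,0,0]]]' >/dev/null; python3 -c "$R"
```

```text
t 12.1 press [-70.9 -16.1 262.1] F [ 4.8 -7.4  0.8] M [-1.21 -1.03 -0.09] Tz hub 0.516 rF 0.602 q6 0.22 w 0
```

```bash
R='from h import *;rep()'; python3 -m inch '[[[3,0,0,0,0,0,0],[3,0,0,0,0,0,0]]]' >/dev/null; python3 -c "$R"
```

```text
t 12.3 press [-71.1 -13.7 262. ] F [  5.8 -10.8   0.5] M [-1.64 -1.01 -0.14] Tz hub 0.704 rF 0.845 q6 0.22 w 0
```

```bash
R='from h import *;rep()'; python3 -m inch '[[[1.5,0,0,0,0,0,0],[1.5,0,0,0,0,0,0]]]' >/dev/null; python3 -c "$R"; python3 -m inch '[[[0,0,0,0,0,0,0]]]'; python3 -c "$R"
```

```text
t 12.5 press [-71.1 -12.7 262. ] F [  6.3 -13.2   1.2] M [-2.01 -1.09 -0.16] Tz hub 0.863 rF 1.02 q6 0.23 w 1
t: 12.6
ee_pos: [501.3, 152.0, 262.0]
orientation: [2.161, 2.274, -0.003]
ft_force: [5.6, -12.3, 2.0]
width: 0.1
grasp_force: 6.1
t 12.6 press [-71.1 -12.7 262. ] F [  5.  -12.6   2. ] M [-1.97 -1.09 -0.12] Tz hub 0.84 rF 0.958 q6 0.23 w 0
```

The handle has stiffened: 0.84–0.86 N m about the axis, which is about 10.6 N at 80 mm. I stop here and work out the way back, which catches the next spoke from its other side.

```bash
python3 -m inch '[[[-2,0,0,0,0,0,0],[-4,0,0,0,0,0,0],[-8,1,0,0,0,0,0],[-14,3,0,0,0,0,0],[-22,6,0,0,0,0,0],[-22,6,0,0,0,0,0]]]'; python3 - <<'E'
from h import *
rep()
for s in np.arange(3.4,.3,-.1): c=centre(np.pi/2-s,72,-1);print(round(s,1),np.round(c[::-1]).astype(int),end="; ")
d=cam("scene");cv2.imwrite('pics/s4.png',cv2.resize(d['frame'][140:320,220:420][:,:,::-1],(667,600)))
E
```

```text
t: 13.2
ee_pos: [507.6, 132.1, 261.5]
orientation: [-2.165, -2.276, 0.001]
ft_force: [-0.6, 0.2, 0.1]
width: 0.4
grasp_force: 0.0
t 13.2 press [-65.8 -32.9 261.5] F [-0.6  0.3  0.1] M [-0.06 -0.11 -0.02] Tz hub -0.056 rF -0.037 q6 0.18 w 0
3.4 [-64 -39]; 3.3 [-68 -32]; 3.2 [-71 -24]; 3.1 [-73 -17]; 3.0 [-74 -10]; 2.9 [-75  -4]; 2.8 [-75   3]; 2.7 [-75  10]; 2.6 [-73  18]; 2.5 [-71  25]; 2.4 [-68  32]; 2.3 [-65  39]; 2.2 [-60  45]; 2.1 [-55  51]; 2.0 [-49  57]; 1.9 [-42  62]; 1.8 [-35  66]; 1.7 [-27  69]; 1.6 [-18  71]; 1.5 [-12  73]; 1.4 [-6 74]; 1.3 [ 1 75]; 1.2 [ 7 74]; 1.1 [14 74]; 1.0 [21 72]; 0.9 [27 70]; 0.8 [34 67]; 0.7 [40 64]; 0.6 [47 59]; 0.5 [52 54]; 0.4 [58 49];
```

View pics/s4.png

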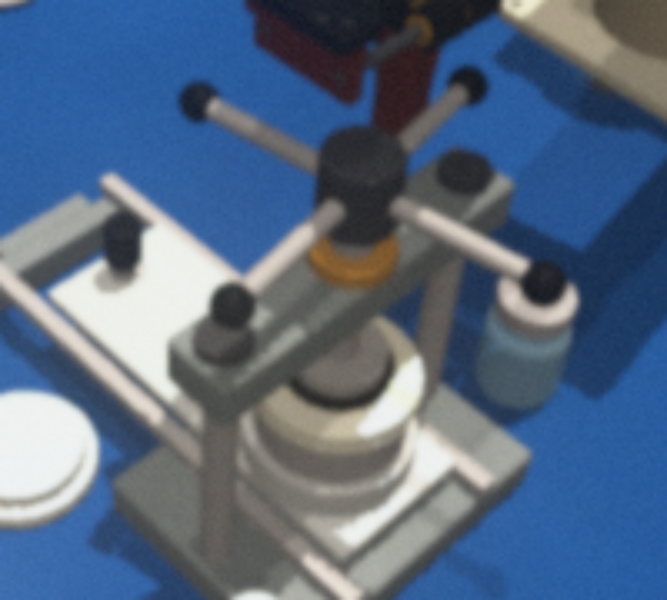

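The star shows balls at (198,102), (468,86), (232,305) and (547,282), with the lid visibly lower on the tub. Next I wind back.

```bash
R='from h import *;rep()'; python3 -m inch '[[[-19,12,0,0,0,0,0],[-31,27,0,0,0,0,0],[-38,42,0,0,0,0,0],[-41,56,0,0,0,0,0],[-42,69,0,0,0,0,0],[-40,84,0,0,0,0,0],[-35,98,0,0,0,0,0],[-31,105,0,0,0,0,0],[-27,111,0,0,0,0,0],[-22,117,0,0,0,0,0],[-16,123,0,0,0,0,0],[-9,128,0,0,0,0,0],[-2,132,0,0,0,0,0],[6,135,0,0,0,0,0],[15,137,0,0,0,0,0],[21,139,0,0,0,0,0],[27,140,0,0,0,0,0],[34,141,0,0,0,0,0],[34,141,0,0,0,0,0]]]'; python3 -c "$R"
```

```text
t: 15.15
ee_pos: [647.2, 175.1, 261.9]
orientation: [2.163, 2.278, 0.002]
ft_force: [0.6, 0.2, -0.5]
width: 0.6
grasp_force: 0.1
t 15.15 press [ 75.8   3.  261.9] F [ 0.6  0.2 -0.5] M [-0.06 -0.09  0.01] Tz hub 0.017 rF 0.01 q6 0.19 w 1
```

```bash
R='from h import *;rep()'; python3 -m inch '[[[6,-1,0,0,0,0,0],[13,-1,0,0,0,0,0],[20,-3,0,0,0,0,0],[26,-5,0,0,0,0,0],[33,-8,0,0,0,0,0],[39,-11,0,0,0,0,0],[39,-11,0,0,0,0,0],[29,-7,0,0,0,0,0],[17,-3,0,0,0,0,0],[17,-3,0,0,0,0,0],[17,-3,-40,0,0,0,0],[17,-3,-80,0,0,0,0],[17,-3,-110,0,0,0,0],[-30,-3,-110,0,0,0,0],[-80,-3,-110,0,0,0,0],[-130,-3,-110,0,0,0,0],[-180,-3,-110,0,0,0,0],[-230,-3,-110,0,0,0,0],[-260,-3,-110,0,0,0,0],[-260,-3,-110,0,0,0,0]]]'; python3 - <<'E'
from h import *
rep()
for n in("scene","top"):
    d=cam(n);cv2.imwrite(f"pics/{n}5.png",cv2.resize(d["frame"][:,:,::-1],(800,600),interpolation=cv2.INTER_CUBIC))
E
```

```text
t: 17.15
ee_pos: [656.9, -90.3, 371.5]
orientation: [2.17, 2.271, -0.001]
ft_force: [0.2, 0.4, 0.3]
width: 0.6
grasp_force: 0.0
t 17.15 press [  72.  -262.6  371.5] F [0.3 0.4 0.3] M [-0.   -0.09  0.03] Tz hub 0.123 rF 0.096 q6 -0.2 w 1
```

View pics/top5.png

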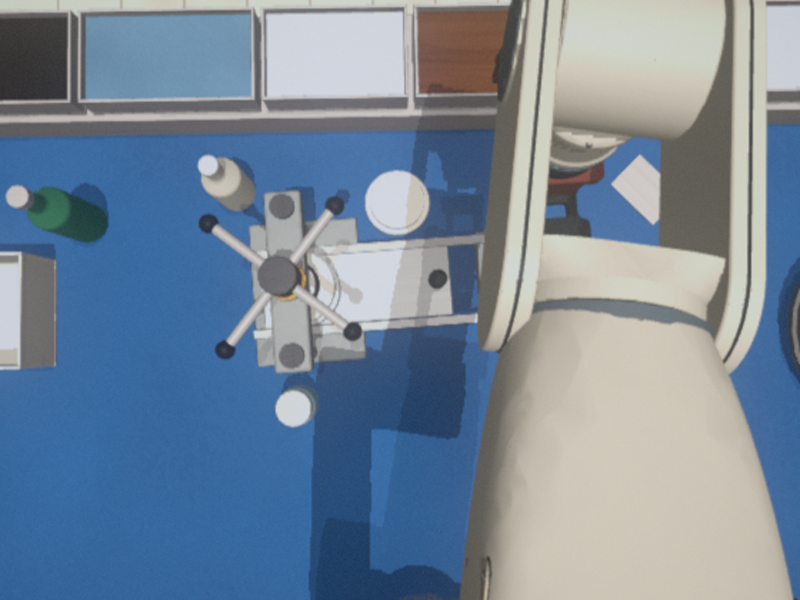

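View pics/scene5.png

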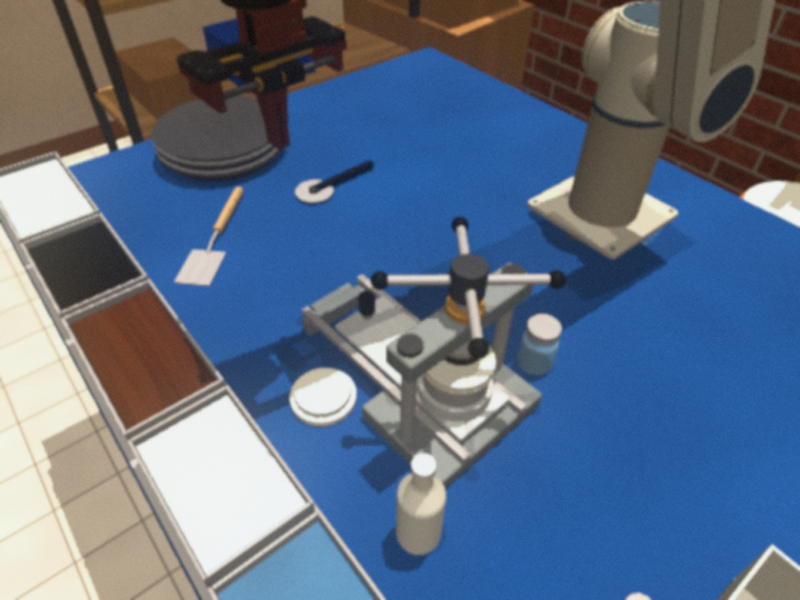

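The star has balls at (335,204), (208,222), (353,331) and (225,350), so it stands at about 0.7 rad. The tray is in, with the knob at (438,278), the lid is down, and the shaker, bottle and spare lid have not moved.

```bash
python3 -c "
from workcell import ctrl
print(ctrl.close_job())"
```

```text
the job is handed in; nothing more can be done
None
```

The job is handed in: the tray is in against its stop, and the lid was pressed until the handle stiffened at about 10.6 N (at 80 mm). The star is wound back to about 0.7 rad from its upper stop, and the bottle, shaker and spare lid are undisturbed.

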